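Drop the spoiled lime into the green food-waste caddy by its pedal

TASK

The lime lying on the white flap of the green caddy has gone off: press the green caddy's pedal all the way down to its stop with the gripper and keep it there a moment so that the lime drops inside, then let the pedal come right up again so that the flap shuts. Do not touch the lime, and leave the pedal of the blue caddy alone.

Things in the scene. Friction and masses are not known exactly. Their poses are not given: they have to be found in the camera images.
- green_caddy: Green food-waste caddy, fixed; 115 (x) x 110 (y) x 150 mm high, hollow, walls and floor 5 mm. Its white top flap, hinged at the far rim, swings down inside as the pedal goes down and shuts as it rises. Origin: centre of the underside, z up; own -x is its front, with the pedal, turned up to 15 degrees from the robot. A like blue caddy with a tea light on its flap stands beside it, left or right.
- green_caddy_pad (a point): Centre of the top of the green caddy's pedal pad, the point to press; moves with the pedal. The pad is 44 mm (along the pedal) x 66 mm (across) x 9 mm, green with black ribs. Pedal up: 151.5 mm in front (own -x) of the caddy's axis, 94 mm from its front wall, 61 mm above the worktop; at the stop 25 mm lower, 36 mm above the worktop. Axes as the caddy's while the pedal is up.
- green_caddy_pedal (a joint): Angle of the green caddy's pedal: 0 up (flap shut), 0.28 rad fully down on its stop. Its level hinge lies at the front wall, 90 mm behind the pad's centre, 56 mm above the worktop. Spring: at the pad's centre about 4 N starts it and 8 N holds it at the stop; let go, it springs back up by itself.
- lime: The green lime, about 52 x 43 x 42 mm, lying loose near the middle of the green caddy's white flap, 142 mm above the worktop. Origin in its skin at what was its underside at the start; it turns with the lime.
- blue_caddy_pedal (a joint): Angle of the pedal of the blue caddy, which is the same in shape, size and stiffness: 0 up, 0.28 rad down. It must stay up.
Mind the look-alikes: they are no part of the job. What is meant by the lime is not turquoise, and is the smaller of those in its own colour.

How it is judged:
By the outcome, as a careful person would: the job done as asked, in the order asked, and still so for the second after the job is handed in, with the robot touching nothing.
It also fails if it takes over 32 s, if anything falls off the work surface, if the arm or the gripper's body presses on something with over 40 N, if the wrist force passes 120 N, or if a joint passes its speed limit or range.

ROBOT

A 6-joint arm with a two-finger parallel gripper is mounted at the origin on a cart in front of the work surface, level with it; the furniture and walls round the work are solid. World frame = base frame: x ahead of the robot, y to its left, z up, the work surface at z = 0. Lengths are in mm, angles in rad, forces in N, time in s.
With the tool pointing down it reaches from about 350 to 875 mm from the base axis. Payload 4.2 kg.
Tool frame: the origin (TCP) lies at the very end of the fingers, on their centre line; the grasp point (between the pads) lies 19 mm behind it; z points along the fingers, y is the line along which they close (so a half turn about z gives the same grasp; the last joint's range is limited). The gripper opens to 85 mm and grips with 20 to 120 N. Pads are 22 mm wide; open, the fingers measure 114 mm over their backs; the gripper's body (76 mm by 85 mm) begins 54 mm behind the grasp point. The pads swing forward as they close: fully open they stand 13 mm farther back than shut.
Start: joints at [-1.067, 0.385, 0.008, 0, -1.194, -0.259], TCP at [151.494, -606.341, 231.312] pointing down, gripper open.
Joint ranges: [-3.14, 3.14], [-1.21, 2.06], [-1.07, 1.41], [-3.16, 2.05], [-2.99, -0.16], [-3.1, 3.1]. Speed limits (rad/s): [2.79, 2.79, 3.14, 3.14, 3.14, 3.14].

INTERFACE

Orientations are given as a unit quaternion [x, y, z, w].
In Python, from bench import arm gives the robot as it stands. The module is installed in compiled form; this text tells all that it offers.
- The arm moves only by the tool drive_tool, never from a script. Its argument "targets" is a list of rows, each a list of 5 numbers: the closure, from -1 (fully open) to 1 (shut), then the shift along the tool's x, y, z in mm, then the turn about the tool's z in degrees. In form: [[grip, tx, ty, tz, roll], ...]. A call has 1 to 12 rows; each row is the pose to reach, as a shift and turn from the pose commanded when the call began, along the tool's axes at that moment; what a row does not reach only later rows make up. A row lasts 1/10 s, in which the tool goes at most 50 mm and 8.59 degrees, less where a joint would pass 70% of its speed; a pose out of reach is approached as far as the arm can. A call with a gripper value outside its range is refused whole. The fingers move at their own pace and stop on an object; the grip force is fixed at half the most. Time passes only in rows, so rows that repeat a pose let the fingers close. It gives the time, the measured TCP pose, the force, the opening and the grip force at its end, in the units of the state.
- arm.read_state(): the state, without advancing time (a new reading comes with each control period).
- arm.get_image(name): name is "side" or "top"; returns the picture (384x512x3 uint8, blue, green, red); there is no depth.
- arm.camera_params(name): a dict with "fov_y" (degrees; the focal length in pixels is half the picture's height over the tangent of half this angle, whatever the lens; pixels are square), "cx", "cy" (the principal point, pixels), "D" ([k1, k2, p1, p2, k3] as OpenCV has them; the pictures are not rectified), "rvec" (rotation vector, rad) and "tvec" (3), from world to camera coordinates, as OpenCV has them. Camera axes: x right, y down, z forward; pixel columns grow to the right and rows downward; lengths in mm; the calibration is good to about 2 mm. A picture is of the moment at which its call begins. camera_params takes no time and is no camera call.
- arm.job_done(): hands the job in; it is judged then, once.
The state is a dict: "clock": time; "joints": joint angles; "joint_vel": joint speeds; "joint_efforts": joint torques, N m; "position": TCP position; "ee_rot": TCP orientation; "contact_force": force on the tool from outside, world axes, zero at the start; "wrist_torque": the same for the moment, N m; "gripper_width": finger opening in mm; "grasp_force": force on a finger pad.
Only numpy, scipy, OpenCV 4.12 (cv2) and the standard library are available. Lean on these libraries where they do the work, as an engineer would, in place of code of your own. Each camera call takes 0.05 s, during which the arm holds its last target. There are 200 camera calls.

## Working session

There is one attempt and no reset: what is moved stays moved. The work goes in short steps, Python scripts to look and compute and a tool call to move; the robot and the scene stay as the last step left them, time stands still between calls to the robot, and variables do not carry over. Pictures are saved under pics/ and viewed, at most 10 in all, crops included, and the job is handed in when it is done.

Besides the shell and the picture viewer there is one more tool, called after ">>>" by a JSON object that holds its "api" and its "payload", one argument or row to a line. drive_tool: Moves the arm, as the interface text tells. Its arguments: {"type":"object","properties":{"targets":{"type":"array","items":{"type":"array","items":{"type":"number"}}}},"required":["targets"]}

```bash
mkdir -p pics; python3 - <<'E'
from bench import arm
import cv2
for n in("top","side"):
    cv2.imwrite(f"pics/{n}0.png",arm.get_image(n)); print(n,arm.camera_params(n))
s=arm.read_state();print(s["clock"],s["position"],s["ee_rot"],s["contact_force"],s["gripper_width"])
E
```

```text
top {'fov_y': 49.072246318627585, 'cx': 266.98125777038496, 'cy': 188.443081174119, 'D': array([-0.14456726,  0.        ,  0.        ,  0.        ,  0.        ]), 'rvec': array([ 2.18816853, -2.15046572,  0.14530457]), 'tvec': array([-102.6784174 ,  558.90029643,  963.66051507])}
side {'fov_y': 57.93365446124879, 'cx': 249.22579606473786, 'cy': 191.46405568886743, 'D': array([-0.02907016,  0.        ,  0.        ,  0.        ,  0.        ]), 'rvec': array([ 0.28531795,  2.59911773, -1.50180037]), 'tvec': array([522.17614052,  66.62551855, 931.75234411])}
0.1 [ 151.37587965 -605.84127937  230.32029243] [-1.22014803e-01  9.92527781e-01  9.82060772e-04 -1.67485035e-04] [-0.25286895  1.09192348 -0.01051461] 85.8145548678279
```

View pics/top0.png

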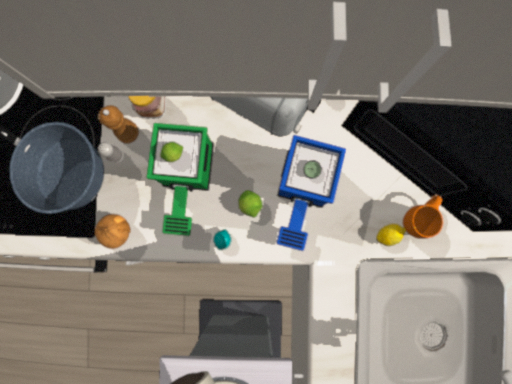

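View pics/side0.png

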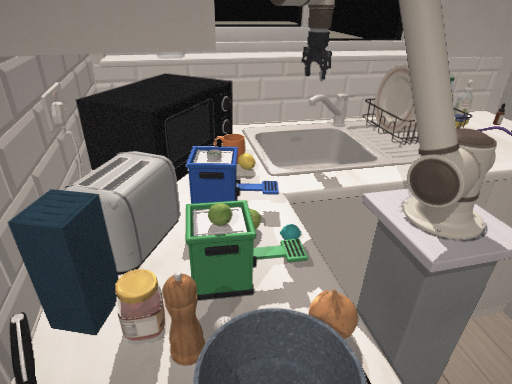

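The top view shows the green caddy's rim at about (150-212, 124-188) with its pad near (177,226). The blue caddy is to the right with its pad near (292,239), and the lime is at (172,152). The side view shows the green pad at about (293,250). I'll zoom in to measure.

```bash
cat > h.py <<'E'
import numpy as np,cv2
from bench import arm
def cam(n):
    p=arm.camera_params(n);f=192/np.tan(np.radians(p["fov_y"]/2))
    return np.array([[f,0,p["cx"]],[0,f,p["cy"]],[0,0,1]]),p["D"],p["rvec"],p["tvec"]
def atz(n,uv,z):
    K,D,r,t=cam(n);R=cv2.Rodrigues(r)[0]
    q=cv2.undistortPoints(np.float64(uv).reshape(-1,1,2),K,D)[:,0]
    d=np.c_[q,np.ones(len(q))]@R;c=-R.T@t
    return c+d*((z-c[2])/d[:,2])[:,None]
def proj(n,P):
    K,D,r,t=cam(n);return cv2.projectPoints(np.float64(P).reshape(-1,1,3),r,t,K,D)[0][:,0]
E
python3 - <<'E'
from h import *
a=cv2.imread("pics/top0.png")[110:250,130:230];b=cv2.imread("pics/side0.png")[190:300,180:320]
f=lambda i,s:cv2.resize(i,None,fx=s,fy=s,interpolation=cv2.INTER_CUBIC)
A=f(a,4);B=f(b,2.8)
o=np.zeros((560,800,3),np.uint8);o[:,:400]=A;o[:B.shape[0],400:400+B.shape[1]]=B
cv2.imwrite("pics/z.png",o)
print(atz("top",[(177,226)],61),atz("side",[(293,250)],61))
E
```

```text
[[466.99040009 112.1534299   61.        ]] [[473.04366925 119.29240676  61.        ]]
```

View pics/z.png

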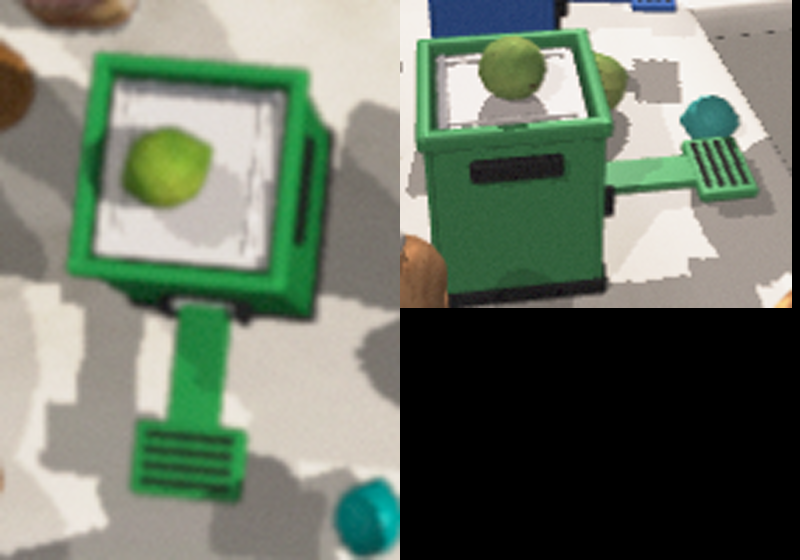

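The zoom shows the pad corners (zoomed px) at (137,421), (248,431), (241,502) and (131,494). The rim corners are at (95,54), (310,70), (290,285) and (70,272). In the side view, the pad centre is near (720,169).

```bash
python3 - <<'E'
from h import *
pc=np.array([(137,421),(248,431),(241,502),(131,494)])/4-.375+[130,110]
rc=np.array([(95,54),(310,70),(290,285),(70,272)])/4-.375+[130,110]
sc=(np.array([(682,142),(735,137),(758,195),(707,201)])-[400,0])/2.8-.3+[180,190]
P=atz("top",pc,61);S=atz("side",sc,61);R=atz("top",rc,150)
for X in(P,S,R):print(X.round(0).tolist(),X.mean(0).round(1),[round(float(np.linalg.norm(X[i]-X[i-1]))) for i in range(4)])
c=R.mean(0);p=(P.mean(0)+S.mean(0))/2
d=c-p;print("yaw",np.degrees(np.arctan2(d[1],d[0])),"dist",np.hypot(*d[:2]))
e=R[0]+R[1]-R[2]-R[3];print("yaw rim",np.degrees(np.arctan2(e[1],e[0])))
from scipy.spatial.transform import Rotation as Q
s=arm.read_state();print(Q.from_quat(s["ee_rot"]).as_matrix().round(3))
for g in([470,114,61],[480,114,61],[465,114,61]):print("shift",Q.from_quat(s["ee_rot"]).inv().apply(np.array(g)-s["position"]))
E
```

```text
[[492.0, 144.0, 61.0], [487.0, 79.0, 61.0], [447.0, 82.0, 61.0], [450.0, 145.0, 61.0]] [469.  112.5  61. ] [42, 65, 41, 64]
[[489.0, 84.0, 61.0], [447.0, 86.0, 61.0], [454.0, 153.0, 61.0], [492.0, 151.0, 61.0]] [470.5 118.4  61. ] [67, 41, 67, 37]
[[684.0, 156.0, 150.0], [676.0, 39.0, 150.0], [560.0, 45.0, 150.0], [565.0, 163.0, 150.0]] [621.5 100.6 150. ] [119, 117, 116, 117]
yaw -5.576269489054241 dist 152.4726451097644
yaw rim -3.22462133225021
[[-0.97  -0.242 -0.001]
 [-0.242  0.97   0.002]
 [ 0.     0.002 -1.   ]]
shift [-483.50294419  620.89683373  170.51153569]
shift [-493.20519139  618.4747754   170.5058145 ]
shift [-478.65182059  622.1078629   170.51439628]
```

The measurements agree with each other: pad 42x65, rim 117 and pad-to-axis 152, against 151.5 given. The pad centre is at about (470, 114) with a yaw of about -4°. Next I move above it with the gripper shut.

>>> {"api": "drive_tool", "payload": {
  "targets": [
    [1,-30,39,0,0],
    [1,-60,78,0,2],
    [1,-91,117,0,4],
    [1,-121,155,0,6],
    [1,-151,194,0,8],
    [1,-181,233,0,10],
    [1,-212,272,0,12],
    [1,-242,310,0,14],
    [1,-272,349,0,16],
    [1,-302,388,0,18],
    [1,-333,427,0,18],
    [1,-363,466,0,18]
  ]
}}

```text
clock: 1.3
position: [390.8, -64.2, 231.4]
ee_rot: [0.034, 0.999, 0.0, 0.0]
contact_force: [1.6, -0.1, 0.7]
gripper_width: 0.3
grasp_force: 0.0
```

```bash
python3 - <<'E'
from h import *
from scipy.spatial.transform import Rotation as Q
s=arm.read_state();print(s["clock"],s["position"],s["contact_force"],s["gripper_width"],Q.from_quat(s["ee_rot"]).as_matrix().round(3),Q.from_quat(s["ee_rot"]).inv().apply(np.array([470,114,100])-s["position"]))
E
```

```text
1.3 [390.80353714 -64.19175355 231.44328643] [ 1.58038983 -0.13045631  0.65706019] 0.3013974285124722 [[-0.998  0.069  0.001]
 [ 0.069  0.998  0.   ]
 [-0.001  0.    -1.   ]] [-66.67832957 183.18748218 131.5221086 ]
```

>>> {"api": "drive_tool", "payload": {
  "targets": [
    [1,-14,37,0,0],
    [1,-27,74,0,0],
    [1,-40,110,20,0],
    [1,-54,147,50,0],
    [1,-67,183,80,0],
    [1,-67,183,110,0],
    [1,-67,183,140,0],
    [1,-67,183,140,0]
  ]
}}

```text
clock: 2.1
position: [467.1, 110.3, 87.4]
ee_rot: [0.035, 0.999, -0.003, -0.005]
contact_force: [-0.6, -0.2, -0.0]
gripper_width: 0.3
grasp_force: 0.0
```

```bash
python3 - <<'E'
from h import *
f=lambda i,s:cv2.resize(i,None,fx=s,fy=s,interpolation=cv2.INTER_CUBIC)
o=np.zeros((450,800,3),np.uint8)
A=f(arm.get_image("top")[115:265,120:250],3);B=f(arm.get_image("side")[170:320,180:310],3)
o[:,:390]=A;o[:,400:790]=B;cv2.imwrite("pics/near.png",o)
s=arm.read_state();print(s["clock"],s["position"],s["contact_force"])
E
```

```text
2.2 [470.39173705 111.54134544  91.49196437] [-0.22655267 -0.0398406  -0.63960421]
```

View pics/near.png

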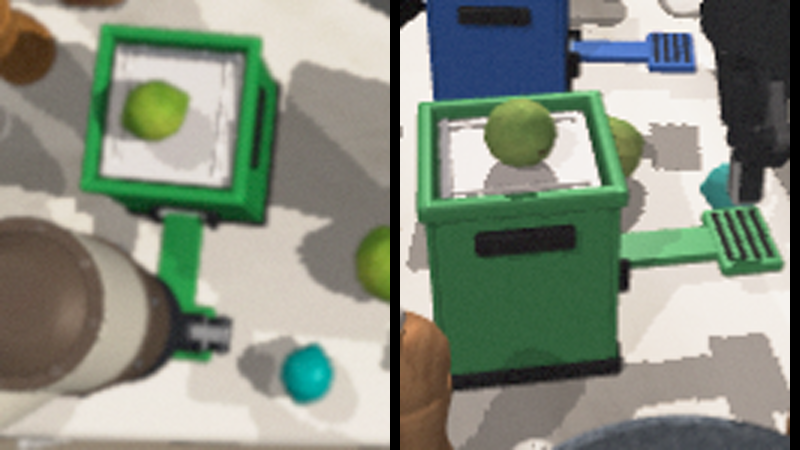

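The fingertips show at about (192,225) in the top view, right of the pad's middle. In the side view they are above the pad. I'll check both against the projected TCP.

```bash
python3 - <<'E'
from h import *
s=arm.read_state();p=s["position"];print(p,s["joints"])
for n in("top","side"):
    print(n,proj(n,[p,p+[0,0,30],p+[0,0,60],[470,114,61]]).round(1).tolist())
print(atz("top",[(192,225.5)],91),atz("side",[(180+345/3,170+197/3)],91))
E
```

```text
[470.39173705 111.54134544  91.49196437] [ 5.70014005e-01  3.06491901e-01 -5.19292707e-01  6.83605155e-04
 -7.45950499e-01 -2.21026011e+00]
top [[174.7, 224.1], [171.9, 223.6], [168.9, 223.2], [176.2, 224.7]]
side [[294.2, 235.5], [295.4, 223.3], [296.6, 210.5], [293.6, 248.2]]
[[468.13328916  72.78781     91.        ]] [[468.61891196 111.67447353  91.        ]]
```

The side view puts the fingertips at (469,112), which matches the readout. The part showing in the top view is the knuckle linkage. Now I press slowly.

>>> {"api": "drive_tool", "payload": {
  "targets": [
    [1,0,2,8,0],
    [1,0,2,16,0],
    [1,0,2,24,0],
    [1,0,2,28,0],
    [1,0,2,32,0],
    [1,0,2,36,0],
    [1,0,2,39,0],
    [1,0,2,42,0],
    [1,0,2,45,0],
    [1,0,2,47,0],
    [1,0,2,49,0],
    [1,0,2,49,0]
  ]
}}

```text
clock: 3.4
position: [471.1, 113.6, 42.7]
ee_rot: [0.034, 0.999, 0.0, 0.001]
contact_force: [-0.3, -2.6, 6.5]
gripper_width: -0.4
grasp_force: 3.4
```

>>> {"api": "drive_tool", "payload": {
  "targets": [
    [1,0,0,1,0],
    [1,0,0,2,0],
    [1,0,0,3,0],
    [1,0,0,3,0]
  ]
}}

```text
clock: 3.8
position: [471.5, 113.7, 40.0]
ee_rot: [0.034, 0.999, 0.0, 0.001]
contact_force: [0.1, -3.7, 8.1]
gripper_width: 0.4
grasp_force: 3.7
```

Near the stop. I'll go on a millimetre at a time until the force climbs.

>>> {"api": "drive_tool", "payload": {
  "targets": [
    [1,0,0,1,0],
    [1,0,0,1,0],
    [1,0,0,2,0],
    [1,0,0,2,0]
  ]
}}

```text
clock: 4.2
position: [471.9, 113.7, 38.3]
ee_rot: [0.034, 0.999, 0.0, 0.001]
contact_force: [0.6, -4.1, 9.4]
gripper_width: -0.0
grasp_force: 3.9
```

```bash
python3 - <<'E'
from h import *
f=lambda i,s:cv2.resize(i,None,fx=s,fy=s,interpolation=cv2.INTER_CUBIC)
o=np.zeros((450,800,3),np.uint8)
A=f(arm.get_image("top")[115:265,120:250],3);B=f(arm.get_image("side")[170:320,180:310],3)
o[:,:390]=A;o[:,400:790]=B;cv2.imwrite("pics/press.png",o)
s=arm.read_state();print(s["clock"],s["position"],s["contact_force"])
E
```

```text
4.3 [471.89470442 113.67866214  38.31902493] [ 1.60847624 -3.81699567  7.59691233]
```

View pics/press.png

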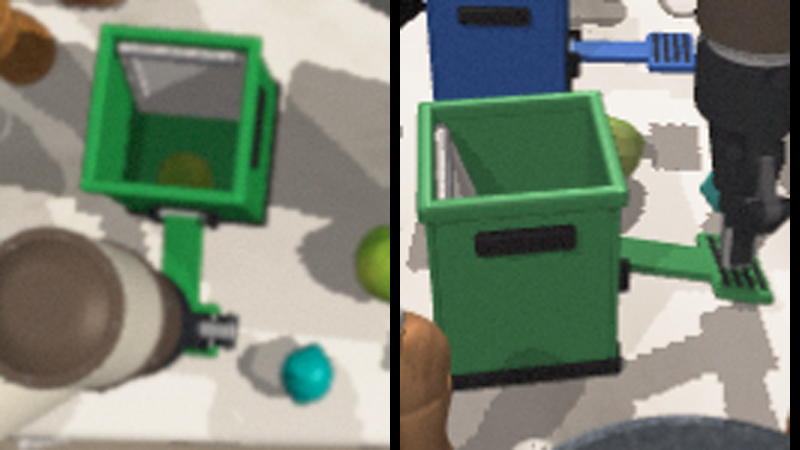

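The flap is hanging open and the lime lies inside on the floor, at about (185,170) in the crop. The force hasn't risen yet, so I press on to the stop itself.

>>> {"api": "drive_tool", "payload": {
  "targets": [
    [1,0,0,1,0],
    [1,0,0,1,0],
    [1,0,0,2,0],
    [1,0,0,2,0]
  ]
}}

```text
clock: 4.7
position: [472.1, 113.7, 37.6]
ee_rot: [0.034, 0.999, 0.0, 0.002]
contact_force: [-1.9, -5.4, 17.8]
gripper_width: -0.2
grasp_force: 8.9
```

>>> {"api": "drive_tool", "payload": {
  "targets": [
    [1,0,0,1,0],
    [1,0,0,1,0],
    [1,0,0,1,0]
  ]
}}

```text
clock: 5.0
position: [472.1, 113.7, 37.3]
ee_rot: [0.034, 0.999, 0.0, 0.002]
contact_force: [-4.6, -5.1, 23.2]
gripper_width: -0.0
grasp_force: 11.9
```

The force has jumped to 23 N while z stays at 37.5, so the pedal is on its stop. I'll hold it there, then release slowly.

>>> {"api": "drive_tool", "payload": {
  "targets": [
    [1,0,0,0,0],
    [1,0,0,0,0],
    [1,0,0,0,0],
    [1,0,0,0,0],
    [1,0,0,0,0],
    [1,0,0,0,0],
    [1,0,0,0,0],
    [1,0,0,0,0],
    [1,0,0,0,0],
    [1,0,0,0,0]
  ]
}}

```text
clock: 6.0
position: [472.2, 113.7, 37.3]
ee_rot: [0.034, 0.999, 0.0, 0.002]
contact_force: [-3.5, -5.1, 23.5]
gripper_width: -0.1
grasp_force: 11.9
```

>>> {"api": "drive_tool", "payload": {
  "targets": [
    [1,0,0,-4,0],
    [1,0,0,-8,0],
    [1,0,0,-12,0],
    [1,0,0,-16,0],
    [1,0,0,-20,0],
    [1,0,0,-24,0],
    [1,0,0,-28,0],
    [1,0,0,-34,0],
    [1,0,0,-45,0],
    [1,0,0,-65,0],
    [1,0,0,-90,0],
    [1,0,0,-115,0]
  ]
}}

```text
clock: 7.2
position: [470.5, 113.8, 150.7]
ee_rot: [0.035, 0.999, 0.0, 0.0]
contact_force: [1.3, 0.3, -0.8]
gripper_width: 0.2
grasp_force: 0.0
```

>>> {"api": "drive_tool", "payload": {
  "targets": [
    [1,0,-30,-20,0],
    [1,0,-60,-30,0],
    [1,0,-90,-30,0],
    [1,0,-120,-30,0],
    [1,0,-120,-30,0],
    [1,0,-120,-30,0]
  ]
}}

```text
clock: 7.8
position: [462.3, -6.4, 179.9]
ee_rot: [0.035, 0.999, 0.0, 0.001]
contact_force: [-0.5, 0.2, -0.0]
gripper_width: 0.0
grasp_force: 0.0
```

```bash
python3 - <<'E'
from h import *
f=lambda i,s:cv2.resize(i,None,fx=s,fy=s,interpolation=cv2.INTER_CUBIC)
o=np.zeros((450,800,3),np.uint8)
A=f(arm.get_image("top")[115:265,120:250],3);B=f(arm.get_image("side")[170:320,180:310],3)
o[:,:390]=A;o[:,400:790]=B;cv2.imwrite("pics/end.png",o)
s=arm.read_state();print(s["clock"],s["position"],s["contact_force"])
E
```

```text
7.9 [462.40955734  -5.55222151 179.63402246] [ 0.57505464 -0.44661061  0.45247896]
```

View pics/end.png

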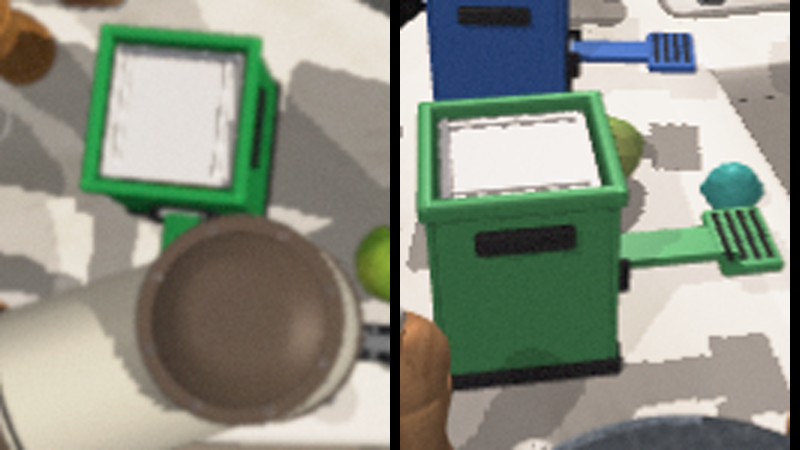

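The flap is shut flush and empty, the green pedal is fully up at about (742,240), the blue pedal is untouched and the arm is clear.

```bash
python3 -c "
from bench import arm
print(arm.job_done())"
```

```text
the job is handed in; nothing more can be done
None
```

The job is handed in: I pressed the green pedal to its stop and held it for about a second, the lime dropped inside, and the final picture shows the pedal up, the flap shut and the blue pedal untouched (about 8 s of the 32 s used).

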